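Jog switch to off, then gauge plate onto the sloping rest

TASK

Before the setup gauge is handled, put the jig's jog toggle in its centre off notch, without letting it run through to the opposite side. Then slide the aluminium gauge plate up out of its leaning slotted rack and set it down gently on the ledge of the sloping rest, leaning back against the rest's support plate and roughly centred, and let go. Leave the toggle off and leave the other objects where they are.

Things in the scene. Friction and masses are not known exactly. Their poses are not given: they have to be found in the camera images.
- toggle (a joint): Angle of the jog toggle (rad): 0 = upright, the off notch; +0.34 = end stop on the box's left (its +y), where it starts; -0.34 = opposite end stop. A spring detent pulls it to 0 while within about 0.14 rad of 0; beyond that it snaps over to the nearer end stop. About 5 N at the knob moves it. Once let go near 0 it stays off.
- toggle_knob (a point): Centre of the round black knob (30 mm diameter ball) at the toggle's tip, 80 mm from the pivot, on a 12 mm steel stem. Upright, it is 150 mm above the table.
- switch: Fixed grey jog switch box, 130 (x) x 120 (y) x 66 mm high; origin at the centre of its underside, z up. The toggle pivots 70 mm above the origin about an axis along the box's x, so its knob swings along the box's y. It may stand on the left or the right of the rack.
- rack: Fixed dark steel slotted rack, base 160 (x) x 170 (y) mm; origin at the centre of its underside, z up. Its slot leans 35 degrees: going up the slot runs towards the rack's -x (roughly towards the robot), direction (-0.574, 0, 0.819) in its frame. Two side channels hold the lowest 70 mm of the gauge plate by its side edges (inner gap 11 mm, 100 mm clear between the channels' lips); nothing covers the middle or the top. The slot's floor is at (0.040, 0, 0.024) m.
- gauge_center (a point): Centre of the loose aluminium gauge plate, 8 mm thick (its x), 120 mm wide (its y; the top 35 mm is a centred 80 mm wide tab), 140 mm tall (its z, along the slot, top edge 70 mm from this point). About 0.33 kg. In the rack it leans 35 degrees with its top towards the robot, about 3 mm total play across the slot.
- rest: Fixed sloping rest on a dark steel base 180 (x) x 200 (y) mm; origin at the centre of its underside, z up; a bare steel ledge and a steel support plate. It leans 35 degrees like the rack, up the slope is (-0.574, 0, 0.819) in its frame. The support plate (160 mm wide, reaching 75 mm up the slope from the ledge) is on the robot's side, under the leaning gauge; the ledge (200 mm wide) sticks out 36 mm square to it, on the far side.
- rest_seat (a point): Where the gauge plate's centre lies when it stands on the ledge, flat against the support plate and centred sideways: 70 mm up the slope from the ledge and 4 mm off the support plate. Turns with the rest (same axes as rest: z up, x away from the robot).
- canister: Bystander: capped aluminium canister, 72 mm diameter, 110 mm high, origin under its centre.
- clamp: Bystander: red C-clamp lying flat, about 170 x 110 x 18 mm, origin under the middle of its spine.
- bumper: Bystander: squat black rubber bump stop, 64 mm diameter, 42 mm high, origin under its centre.
- shim: Bystander: brass-coloured step shim, 60 x 40 x 30 mm, origin under its centre.
Things that resemble listed ones, but are neither listed nor needed, are in the scene too. Of the things shaped like the part that bears gauge_center, the aluminium one is meant.

How it is judged:
On the way, in this order (a step that is already met when the one before it is completed fails the run):
1. the toggle stands in its centre off notch (within 0.06 rad), the gauge still in the rack (value of joint toggle between -0.06 and 0.06 rad and distance of gauge_center from where it was at the start of the episode below 0.015 m), for 0.2 s.
2. the gauge is drawn clear of the rack with the toggle off (value of joint toggle between -0.06 and 0.06 rad and distance of gauge_center from where it was at the start of the episode above 0.075 m), for 0.1 s.
At the end, for the whole second after the job is handed in: The toggle is within 0.06 rad of upright and still; the gauge plate stands on the rest's ledge, at rest: its centre within 30 mm of the seat point (within 7 mm in height and 10 mm fore and aft), leaning 30 to 39.5 degrees and square to the rest within 0.15 rad (value of joint toggle between -0.06 and 0.06 rad and distance between gauge_center and rest_seat below 0.03 m and z of gauge_center in the frame of rest_seat between -0.007 and 0.007 m and x of gauge_center in the frame of rest_seat between -0.01 and 0.01 m and angle between gauge_center's own z axis and vertical between 0.53 and 0.69 rad and angle between the y axis of gauge_center and the y axis of rest, either way round below 0.15 rad and linear speed of gauge below 0.02 m/s and velocity of joint toggle between -0.05 and 0.05 rad/s); the robot touches nothing.
It fails at once if the toggle runs through to the opposite side (below -0.2 rad) (value of joint toggle below -0.2 rad).
It fails at once if the gauge is moved more than 15 mm while the toggle is not off (distance of gauge_center from where it was at the start of the episode above 0.015 m and not (value of joint toggle between -0.13 and 0.13 rad)).
It fails at once if the gauge is dropped (faster than 0.4 m/s out of the fingers) (linear speed of gauge above 0.4 m/s and contact force between the fingers and gauge below 0.3 N).
It fails at once if the canister, C-clamp, bump stop or step shim is moved more than 20 mm (distance of any of canister, clamp, bumper, shim from where it was at the start of the episode above 0.02 m).
It also fails if it takes over 59 s, if anything falls off the work surface, if the arm or the gripper's body presses on something with over 40 N, if the wrist force passes 120 N, or if a joint passes its speed limit or range.

ROBOT

A 6-joint arm with a two-finger parallel gripper is mounted at the origin on the work surface. World frame = base frame: x ahead of the robot, y to its left, z up, the work surface at z = 0. Lengths are in m, angles in rad, forces in N, time in s.
With the tool pointing down it reaches from about 0.2 to 0.875 m from the base axis. Payload 3.4 kg.
Tool frame: the origin (TCP) lies at the centre of the arm's flange, where the gripper is bolted on; the fingertips stand 199 mm ahead of it and the grasp point (between the pads) lies manip.pinch_z ahead of it (manip.pinch_z is the distance from the TCP to the grasp point, in m); z points along the fingers, y is the line along which they close (so a half turn about z gives the same grasp; the last joint's range is limited). The gripper opens to 94 mm and grips with 3 to 60 N. Pads are 16 mm wide; open, the fingers measure 119 mm over their backs; the gripper's body (75 mm by 177 mm) begins 78 mm behind the grasp point.
Start: joints at [0.99, 0.276, 1.505, -0, 1.361, -0.121], TCP at [0.255, 0.515, 0.405] pointing down, gripper open.
Joint ranges: [-2.89, 2.89], [-0.75, 2.08], [0.22, 2.7], [-1.18, 4.32], [0.11, 2.71], [-2.7, 2.7]. Speed limits (rad/s): [2.57, 2.57, 3.14, 3.14, 3.14, 3.14].

INTERFACE

Orientations are given as a 3x3 rotation matrix whose columns are the frame's x, y, z axes.
In Python, from workcell import manip, cams, models gives the robot as it stands.
- The arm moves only by the tool send_rows, never from a script. Its argument "series" is a list of rows, each an object of numbers: "tx", "ty", "tz": the shift along the tool's x, y, z in mm; "ax", "ay", "az": the turn, a rotation vector about the tool's x, y, z in degrees; "fingers": the finger opening in mm, from 0 to 94. A call has 1 to 5 rows; each row is the pose to reach, as a shift and turn from the pose commanded when the call began, along the tool's axes at that moment; what a row does not reach only later rows make up. A row lasts 1/10 s, in which the tool goes at most 50 mm and 8.59 degrees, less where a joint would pass 70% of its speed; a pose out of reach is approached as far as the arm can. A call with a gripper value outside its range is refused whole. The fingers move at their own pace and stop on an object; "newtons" is the grip in N (left out, the last holds). Time passes only in rows, so rows that repeat a pose let the fingers close. It gives the time, the measured TCP pose, the force, the opening and the grip force at its end, in the units of the state.
- manip.read_state(): the state, without advancing time (a new reading comes with each control period).
- cams.snapshot(name): name is "side" or "top"; returns a dict with "image" (480x640x3 uint8, red, green, blue), "intrinsics" (3x3 intrinsics, pixels), "rvec" (rotation vector, rad) and "tvec" (3), from world to camera coordinates, as OpenCV has them. Camera axes: x right, y down, z forward; pixel columns grow to the right and rows downward; lengths in m; the calibration is good to about 2 mm. A picture is of the moment at which its call begins. There is no depth.
- manip.sign_off(): hands the job in; it is judged then, once.
Trained networks look in the newest picture that a camera, given by its name, has taken for a name from the list of things; names that differ only in an ending like _2 or _b are one class to them, and where a whole thing is asked for, a point or a joint stands for the part that bears it (a point fixed in the world has none). Each returns a list of dicts, best first, with "conf" (0 to 1); they miss things now and then, are a little off and sometimes report something else, mostly with a low value. They report only what shows in the picture. A call takes as long as a camera call. They do not tell look-alikes from the thing itself.
- models.find_in(name, camera): "rect" ([left, top, right, bottom] in pixels, round what is visible of it).
- models.tip_of(name, camera): "centre" ([column, row] in pixels: a listed point, or the origin of a listed thing).
The state is a dict: "time_s": time; "joints": joint angles; "joint_vel": joint speeds; "joint_torque": joint torques, N m; "tcp_pos": TCP position; "tcp_rot": TCP orientation; "force": force on the tool from outside, world axes, zero at the start; "ft_torque": the same for the moment, N m; "opening": opening from 0.0 (shut) to 1.0 (fully open); "gripper_force": force on a finger pad.
Only numpy, scipy, OpenCV 4.12 (cv2) and the standard library are available. Lean on these libraries where they do the work, as an engineer would, in place of code of your own. Each camera call takes 0.05 s, during which the arm holds its last target. There are 200 camera calls.

## Working session

There is one attempt and no reset: what is moved stays moved. The work goes in short steps, Python scripts to look and compute and a tool call to move; the robot and the scene stay as the last step left them, time stands still between calls to the robot, and variables do not carry over. Pictures are saved under pics/ and viewed, at most 10 in all, crops included, and the job is handed in when it is done.

Besides the shell and the picture viewer there is one more tool, called by a JSON object that holds its "op" and its "data". send_rows: Moves the arm, as the interface text tells. Its arguments: {"type":"object","properties":{"series":{"type":"array"},"newtons":{"type":"number"}},"required":["series"]}

```bash
mkdir -p pics; ls
cat > h.py <<'E'
from workcell import manip, cams, models
import numpy as np, cv2
def snap(n,f=None):
    s=cams.snapshot(n)
    if f: cv2.imwrite('pics/'+f,s['image'][:,:,::-1])
    return s
def P(s):
    R=cv2.Rodrigues(np.array(s['rvec'],float))[0]; return R,np.array(s['tvec'],float).ravel(),np.array(s['intrinsics'])
def ray(s,uv):
    R,t,K=P(s); d=R.T@np.linalg.inv(K)@[uv[0],uv[1],1]; return -R.T@t,d/np.linalg.norm(d)
def at_z(s,uv,z):
    c,d=ray(s,uv); return c+d*(z-c[2])/d[2]
def tri(s1,u1,s2,u2):
    c1,d1=ray(s1,u1);c2,d2=ray(s2,u2)
    A=np.stack([d1,-d2],1);x=np.linalg.lstsq(A,c2-c1,rcond=None)[0]
    p,q=c1+d1*x[0],c2+d2*x[1]; return (p+q)/2,np.linalg.norm(p-q)
def proj(s,X):
    R,t,K=P(s); return cv2.projectPoints(np.array(X,float).reshape(-1,3),R@np.eye(3),t,K,None)[0].reshape(-1,2) if 0 else (lambda p:(p[:,:2]/p[:,2:]))((np.array(X,float).reshape(-1,3)@R.T+t)@K.T)
E
python3 - <<'E'
from h import *
a=snap('side','side0.png');b=snap('top','top0.png')
for s,n in((a,'side'),(b,'top')):
    R,t,K=P(s);print(n,-R.T@t,K[0,0])
    for o in ['toggle_knob','switch','rack','gauge_center','rest','rest_seat','canister','clamp','bumper','shim']:
        print(o,[(np.round(r['centre']).tolist(),round(r['conf'],2)) for r in models.tip_of(o,n)[:3]],end=' ')
        if o!='rest_seat':print([(np.round(r['rect']).tolist(),round(r['conf'],2)) for r in models.find_in(o,n)[:3]])
st=manip.read_state();print(manip.pinch_z,st['time_s'],st['tcp_rot'])
E
```

```text
pics
side [ 0.32897278 -0.95362439  0.92803677] 522.5146076303133
toggle_knob [([262.0, 160.0], 0.46)] [([259.0, 158.0, 268.0, 189.0], 0.68), ([364.0, 228.0, 425.0, 277.0], 0.4), ([270.0, 226.0, 310.0, 280.0], 0.35)]
switch [([403.0, 318.0], 0.68), ([264.0, 207.0], 0.56), ([264.0, 159.0], 0.28)] [([237.0, 156.0, 300.0, 222.0], 0.78)]
rack [([289.0, 281.0], 0.69)] [([259.0, 238.0, 326.0, 303.0], 0.81)]
gauge_center [([196.0, 216.0], 0.94), ([211.0, 384.0], 0.87), ([292.0, 256.0], 0.68)] [([270.0, 227.0, 309.0, 277.0], 0.93), ([167.0, 202.0, 224.0, 236.0], 0.79), ([171.0, 350.0, 243.0, 420.0], 0.65)]
rest [([319.0, 370.0], 0.65)] [([268.0, 313.0, 376.0, 421.0], 0.85)]
rest_seat [([326.0, 343.0], 0.65)] canister [([387.0, 223.0], 0.63)] [([374.0, 190.0, 401.0, 235.0], 0.97)]
clamp [([406.0, 266.0], 0.57)] [([363.0, 228.0, 422.0, 280.0], 0.81)]
bumper [([405.0, 321.0], 0.94), ([320.0, 372.0], 0.17)] [([392.0, 302.0, 421.0, 326.0], 0.94), ([271.0, 316.0, 379.0, 421.0], 0.4)]
shim [([427.0, 351.0], 0.56)] []
top [0.41275339 0.01901099 1.39586732] 612.0273723747483
toggle_knob [([160.0, 275
[... 458 characters left out ...]
, 256.0], 0.65)] [([408.0, 213.0, 501.0, 298.0], 0.56), ([290.0, 216.0, 373.0, 304.0], 0.41)]
rest_seat [([464.0, 253.0], 0.97), ([161.0, 272.0], 0.53)] canister [([259.0, 133.0], 0.84)] [([236.0, 105.0, 268.0, 149.0], 0.67), ([303.0, 240.0, 358.0, 280.0], 0.23)]
clamp [([329.0, 129.0], 0.57), ([161.0, 271.0], 0.29)] [([272.0, 101.0, 345.0, 169.0], 0.63)]
bumper [([405.0, 153.0], 0.92)] [([391.0, 140.0, 420.0, 170.0], 0.64), ([408.0, 213.0, 503.0, 299.0], 0.32)]
shim [([451.0, 145.0], 0.66)] [([438.0, 130.0, 467.0, 158.0], 0.87)]
0.1804 2.0 [[-8.96132608e-01  4.43786372e-01  6.18953276e-05]
 [ 4.43786376e-01  8.96132607e-01  6.29520710e-05]
 [-2.75291500e-05  8.38817067e-05 -9.99999996e-01]]
```

View pics.

View pics/top0.png

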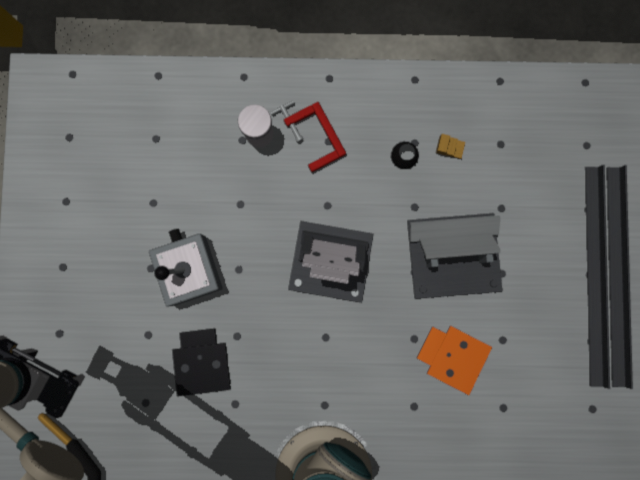

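View pics/side0.png

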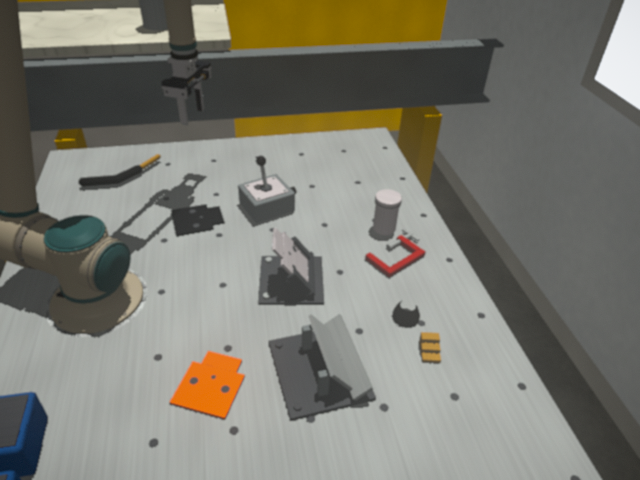

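Top view: the gauge-shaped candidates are aluminium in the rack (328,260), black lying flat (200,362) and orange lying flat (455,358). I choose the aluminium one in the rack. The toggle knob is at (162,273) top and (260,160) side. Next is a close crop of the three fixtures.

Run:
```python
import cv2,numpy as np
t=cv2.imread('pics/top0.png');s=cv2.imread('pics/side0.png')
def tile(im,x,y):
    return cv2.resize(im[y:y+110,x:x+110],(266,266),interpolation=cv2.INTER_CUBIC)
cv2.imwrite('pics/crop0.png',np.vstack([np.hstack([tile(t,135,215),tile(t,277,207),tile(t,400,203)]),np.hstack([tile(s,215,135),tile(s,235,210),tile(s,266,313)])]))
```

```text
(no output)
```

View pics/crop0.png

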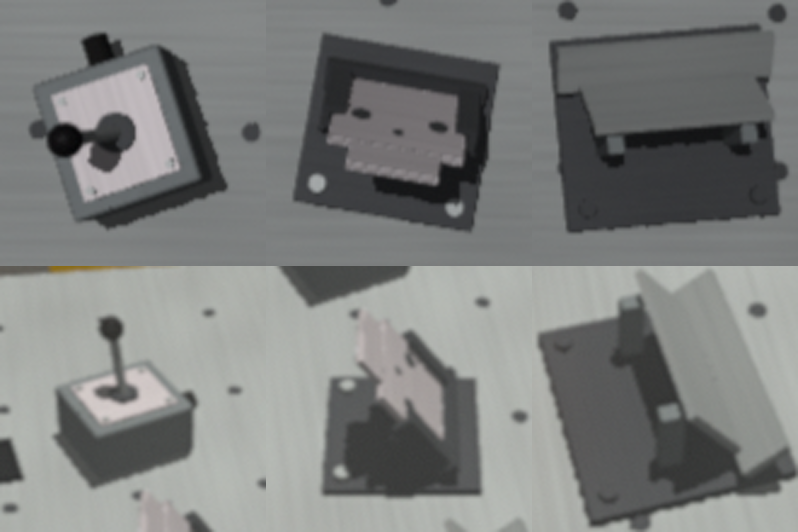

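The crop confirms the aluminium plate leaning in the rack (tab top edge at crop (347–438, 180)). The box's knob leans to its +y, and the rest has its ledge at the far side. Next I fit the fixture poses.

```bash
cat > fit.py <<'E'
from h import *
from scipy.optimize import least_squares
import pickle
a=cams.snapshot('side');b=cams.snapshot('top')
k=2.418
T=lambda o,c:[o[0]+c[0]/k-.3,o[1]+c[1]/k-.3]
def rz(w): c,s=np.cos(w),np.sin(w); return np.array([[c,-s,0],[s,c,0],[0,0,1]])
def res(p,obs,f):
    M=f(p); r=[]
    for s,i,uv in obs:
        X=rz(p[2])@M[i]+[p[0],p[1],0]; r.append(proj(s,X)[0]-uv)
    return np.ravel(r)
def box(hx,hy,z): return {'pp':np.array([hx,hy,z]),'pm':np.array([hx,-hy,z]),'mm':np.array([-hx,-hy,z]),'mp':np.array([-hx,hy,z])}
def fit(obs,f,p0):
    q=least_squares(res,p0,args=(obs,f),loss='soft_l1'); r=res(q.x,obs,f); print(np.round(q.x,4),'res',np.round(r,1).tolist()); return q.x
o1=(135,215);o2=(277,207);o3=(400,203);s1=(215,135);s2=(235,210);s3=(266,313)
sw=fit([(b,'pp',T(o1,(34,84))),(b,'pm',T(o1,(158,44))),(b,'mm',T(o1,(204,180))),(b,'mp',T(o1,(77,222))),
 (a,'mp',T(s1,(56,388-266))),(a,'mm',T(s1,(97,436-266))),(a,'pm',T(s1,(193,401-266))),(a,'pp',T(s1,(150,361-266)))],lambda p:box(.065,.06,.066),[.43,.3,.3])
rk=fit([(b,'pp',T(o2,(56,34))),(b,'pm',T(o2,(232,66))),(b,'mm',T(o2,(206,231))),(b,'mp',T(o2,(28,200))),
 (a,'mm',T(s2,(56,226))),(a,'mp',T(s2,(67,112))),(a,'pm',T(s2,(215,226))),(a,'pp',T(s2,(208,112)))],lambda p:box(.08,.085,p[3]),[.43,.0,-.2,.01])
u=np.array([-.5736,0,.8192]);n=np.array([.8192,0,.5736])
def rest(p):
    M=box(.09,.1,.012); j=np.array([p[3],0,p[4]]);y=np.array([0,1.,0])
    M.update(jp=j+.1*y,jm=j-.1*y,op=j+.036*n+.1*y,om=j+.036*n-.1*y,up=j+.075*u+.08*y,um=j+.075*u-.08*y); return M
rs=fit([(b,'mp',T(o3,(36,231))),(b,'mm',T(o3,(247,214))),(b,'up',T(o3,(68,136))),(b,'um',T(o3,(243,122))),(b,'om',T(o3,(227,25))),(b,'op',T(o3,(20,43))),
 (a,'mp',T(s3,(6,67))),(a,'mm',T(s3,(58,260))),(a,'up',T(s3,(105,5))),(a,'op',T(s3,(180,4))),(a,'om',T(s3,(263,206)))],rest,[.43,-.28,.05,.03,.04])
W=lambda p,X:rz(p[2])@np.array(X)+[p[0],p[1],0]
kt=.34
print('knob model',W(sw,[0,.08*np.sin(kt),.07+.08*np.cos(kt)]),'tri',tri(a,(260.5,160),b,(161.8,272.7)))
g=np.array([.04,0,.024])+.07*u
print('gauge ctr',W(rk,g),'tip tri',tri(a,(292,256),b,(328,260)))
print('seat',W(rs,rest(rs) ['jp']*[1,0,1]+.07*u+.004*n),'tri',tri(a,(326,343),b,(464,253)))
pickle.dump((sw,rk,rs),open('poses.pkl','wb'))
# overlay
ims={}
for nm,s in(('s',a),('t',b)):
    im=cv2.resize(s['image'][:,:,::-1],None,fx=4,fy=4,interpolation=cv2.INTER_CUBIC)
    def L(p,pts,c):
        uv=proj(s,[W(p,x) for x in pts]);cv2.polylines(im,[np.int32((uv+.5)*4-.5)],False,c,1)
    Q=lambda M,ks:[M[i] for i in ks]
    L(rk,Q(box(.08,.085,rk[3]),['pp','pm','mm','mp','pp']),(0,255,0))
    f=np.array([.04,0,.024]);y=np.array([0,1,0])
    L(rk,[f+u*h+y*w+n*0.004 for h,w in((0,.06),(0,-.06),(.105,-.06),(.105,-.04),(.14,-.04),(.14,.04),(.105,.04),(.105,.06),(0,.06))],(0,0,255))
    R=rest(rs);L(rs,Q(R,['pp','pm','mm','mp','pp']),(0,255,0));L(rs,Q(R,['op','om','jm','jp','op']),(0,0,255));L(rs,[R['up'],R['um'],R['jm']+.02*y,R['jp']-.02*y,R['up']],(255,0,0))
    ims[nm]=im
t=ims['t'][205*4:305*4,280*4:510*4];s=ims['s'][225*4:425*4,230*4:390*4]
cv2.imwrite('pics/ov.png',np.hstack([cv2.resize(t,(460,200)),cv2.resize(s,(320,400))[:200]*0])[:0] if 0 else t[:, :][:400,:][:, 120:920])
cv2.imwrite('pics/ov2.png',s[:600] if 0 else cv2.resize(s,(480,600)))
E
python3 fit.py
```

```text
[0.446  0.3104 0.3423] res [-0.6, 0.7, 0.8, -0.4, 0.2, 0.1, -0.3, 0.7, -0.2, -1.0, 0.3, 0.3, 1.5, 2.2, 0.3, -1.1]
[ 0.4707 -0.0092 -0.158   0.0034] res [0.1, 0.0, 0.6, -0.4, -0.3, 0.7, -0.7, 0.6, 0.1, -0.0, -0.8, 0.1, 0.8, -0.1, 1.1, 0.2]
[ 0.4884 -0.2913  0.1037  0.0475  0.0235] res [0.8, 1.0, 1.7, 0.1, -2.2, -3.9, -0.6, -4.7, 5.8, 3.4, 2.1, 3.8, -0.2, -1.1, 0.9, -2.6, 2.9, 0.5, -0.2, 0.4, -2.0, -9.6]
knob model [0.43704421 0.33554907 0.14542037] tri (array([0.43578026, 0.33690238, 0.14675865]), np.float64(0.002685385705866703))
gauge ctr [ 0.47053375 -0.00912838  0.081344  ] tip tri (array([ 0.47219386, -0.00220967,  0.07326022]), np.float64(0.0018173168876571392))
seat [ 0.49898361 -0.29017191  0.08314189] tri (array([ 0.49397646, -0.29323951,  0.08990623]), np.float64(0.00821437803726279))
```

View pics/ov.png

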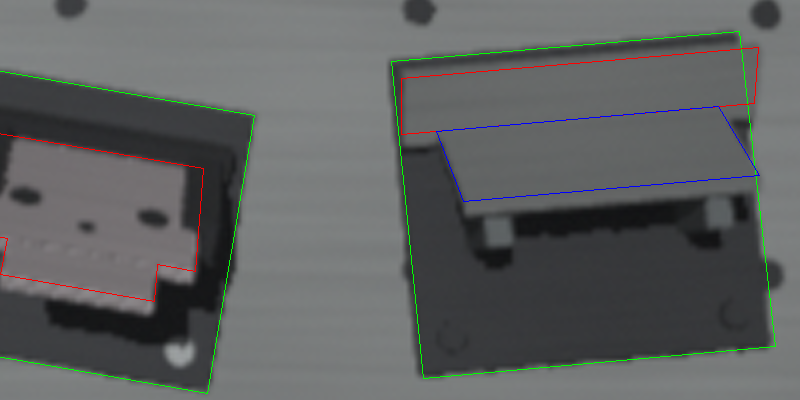

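View pics/ov2.png

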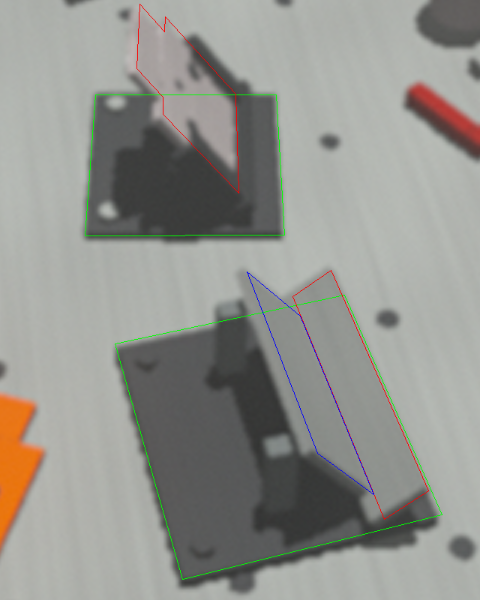

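The overlays fit: the rack and gauge agree within about 3 mm. The rest matches once the support plate's thickness is counted, with residuals coming from my corner picks. First move is the toggle: straddle the knob and centre it by closing the fingers.

```bash
cat >> h.py <<'E'
from scipy.spatial.transform import Rotation as Ro
def goal(grasp,R,st=None):
    st=st or manip.read_state(); R0=np.array(st['tcp_rot']);p0=np.array(st['tcp_pos'])
    R=np.array(R);p=np.array(grasp)-R[:,2]*manip.pinch_z
    d=R0.T@(p-p0)*1e3; w=Ro.from_matrix(R0.T@R).as_rotvec(degrees=True)
    print('shift',np.round(d,1),'turn',np.round(w,2),'|',np.round(p,4),'t',st['time_s'])
def rz(w): c,s=np.cos(w),np.sin(w); return np.array([[c,-s,0],[s,c,0],[0,0,1]])
def Rdown(h): # y heading h, z down
    y=np.array([np.cos(h),np.sin(h),0]);z=np.array([0,0,-1.]);return np.stack([np.cross(y,z),y,z],1)
def Rlean(w,t=np.radians(35)): # y=+n, z=-u
    y=rz(w)@[np.cos(t),0,np.sin(t)];z=rz(w)@[np.sin(t),0,-np.cos(t)];return np.stack([np.cross(y,z),y,z],1)
E
python3 - <<'E'
from h import *
goal([.445,.311,.225],Rdown(np.pi/2+.342))
E
sed -i "s/(b,'um',T(o3,(243,122))),(b,'om',T(o3,(227,25))),(b,'op',T(o3,(20,43)))/(b,'um',T(o3,(241,116))),(b,'om',T(o3,(242,30))),(b,'op',T(o3,(24,49)))/; s/(b,'up',T(o3,(68,136)))/(b,'up',T(o3,(68,131)))/; s/,(a,'om',T(s3,(263,206)))//; s/M=box(.09,.1,.012)/M=box(.09,.1,p[5])/; s/\[.43,-.28,.05,.03,.04\]/[.43,-.28,.05,.03,.04,.01]/; /^# overlay/,\$d" fit.py; python3 fit.py
```

```text
shift [-260.8  -98.8   -0.7] turn [  0.     0.   -45.94] | [0.445  0.311  0.4054] t 2.1
[0.446  0.3104 0.3423] res [-0.6, 0.7, 0.8, -0.4, 0.2, 0.1, -0.3, 0.7, -0.2, -1.0, 0.3, 0.3, 1.5, 2.2, 0.3, -1.1]
[ 0.4707 -0.0092 -0.158   0.0034] res [0.1, 0.0, 0.6, -0.4, -0.3, 0.7, -0.7, 0.6, 0.1, -0.0, -0.8, 0.1, 0.8, -0.1, 1.1, 0.2]
[ 0.4886 -0.2908  0.0962  0.0449  0.0255  0.004 ] res [-0.3, 0.6, 0.2, 0.4, -2.2, -1.1, 0.4, -0.9, 0.1, 2.6, 0.7, 1.9, 0.3, 0.7, 0.5, -0.7, 2.1, -0.1, -0.7, -0.0]
knob model [0.43704421 0.33554907 0.14542037] tri (array([0.43578026, 0.33690238, 0.14675865]), np.float64(0.002685385705866703))
gauge ctr [ 0.47053375 -0.00912838  0.081344  ] tip tri (array([ 0.47219386, -0.00220967,  0.07326022]), np.float64(0.0018173168876571392))
seat [ 0.49665754 -0.29005895  0.0851338 ] tri (array([ 0.49397646, -0.29323951,  0.08990623]), np.float64(0.00821437803726279))
```

{"op": "send_rows", "data": {"series": [{"tx": -261,"ty": -99,"tz": -1,"az": -46,"fingers": 94},{"tx": -261,"ty": -99,"tz": -1,"az": -46,"fingers": 94},{"tx": -261,"ty": -99,"tz": -1,"az": -46,"fingers": 94},{"tx": -261,"ty": -99,"tz": -1,"az": -46,"fingers": 94},{"tx": -261,"ty": -99,"tz": -1,"az": -46,"fingers": 94}], "newtons": 15}}

```text
invalid input
```

{"op": "send_rows", "data": {"series": [{"fingers": 94},{"fingers": 94},{"fingers": 94}]}}

```text
invalid input
```

Run:
```python
from h import *
goal([.445,.311,.225],Rdown(np.pi/2+.342))
goal([.4436,.3155,.148],Rdown(np.pi/2+.342))
print(manip.read_state()['opening'])
```

```text
shift [-260.7  -98.8   -0.7] turn [ 1.000e-02  0.000e+00 -4.594e+01] | [0.445  0.311  0.4054] t 2.2
shift [-257.5  -95.4   76.3] turn [ 1.000e-02  0.000e+00 -4.594e+01] | [0.4436 0.3155 0.3284] t 2.2
0.9963273474954324
```

{"op": "send_rows", "data": {"series": [{"tx": -261,"ty": -99,"tz": -1,"ax": 0,"ay": 0,"az": -46,"fingers": 94},{"tx": -261,"ty": -99,"tz": -1,"ax": 0,"ay": 0,"az": -46,"fingers": 94},{"tx": -261,"ty": -99,"tz": -1,"ax": 0,"ay": 0,"az": -46,"fingers": 94},{"tx": -261,"ty": -99,"tz": -1,"ax": 0,"ay": 0,"az": -46,"fingers": 94},{"tx": -261,"ty": -99,"tz": -1,"ax": 0,"ay": 0,"az": -46,"fingers": 94}], "newtons": 15}}

```text
time_s: 2.7
tcp_pos: [0.4117, 0.3471, 0.4057]
tcp_rot: [[-0.974, -0.228, 0.001], [-0.228, 0.974, 0.0], [-0.001, 0.0, -1.0]]
force: [1.5, 1.1, -0.7]
opening: 0.999
gripper_force: 0.0
```

Run:
```python
from h import *
goal([.4436,.3155,.225],Rdown(np.pi/2+.342))
```

```text
shift [-23.9 -38.    0.3] turn [ 0.02  0.04 -6.42] | [0.4436 0.3155 0.4054] t 2.7
```

{"op": "send_rows", "data": {"series": [{"tx": 0,"ty": 0,"tz": 0,"ax": 0,"ay": 0,"az": 0,"fingers": 94},{"tx": -10,"ty": -25,"tz": 0,"ax": 0,"ay": 0,"az": -3,"fingers": 94},{"tx": -10,"ty": -25,"tz": 0,"ax": 0,"ay": 0,"az": -3,"fingers": 94},{"tx": -10,"ty": -25,"tz": 0,"ax": 0,"ay": 0,"az": -3,"fingers": 94}]}}

```text
time_s: 3.1
tcp_pos: [0.4257, 0.3267, 0.4055]
tcp_rot: [[-0.963, -0.271, -0.001], [-0.271, 0.963, 0.001], [0.0, 0.001, -1.0]]
force: [-0.5, -0.2, -0.3]
opening: 0.999
gripper_force: 0.0
```

Run:
```python
from h import *
goal([.4436,.3155,.148],Rdown(np.pi/2+.342))
```

```text
shift [-14.2 -15.7  77.1] turn [ 0.06 -0.02 -3.88] | [0.4436 0.3155 0.3284] t 3.1
```

{"op": "send_rows", "data": {"series": [{"tx": -14,"ty": -16,"tz": 0,"ax": 0,"ay": 0,"az": -4,"fingers": 94},{"tx": -14,"ty": -16,"tz": 20,"ax": 0,"ay": 0,"az": -4,"fingers": 94},{"tx": -14,"ty": -16,"tz": 50,"ax": 0,"ay": 0,"az": -4,"fingers": 94},{"tx": -14,"ty": -16,"tz": 76,"ax": 0,"ay": 0,"az": -4,"fingers": 94},{"tx": -14,"ty": -16,"tz": 76,"ax": 0,"ay": 0,"az": -4,"fingers": 94}]}}

```text
time_s: 3.6
tcp_pos: [0.4418, 0.3153, 0.3263]
tcp_rot: [[-0.94, -0.34, -0.007], [-0.34, 0.94, -0.003], [0.008, -0.0, -1.0]]
force: [-0.9, -0.1, 0.4]
opening: 0.998
gripper_force: 0.0
```

Run:
```python
from h import *
goal([.4445,.3115,.148],Rdown(np.pi/2+.342))
a=snap('side','k.png');b=snap('top')
im=np.hstack([cv2.resize(x,(400,400),interpolation=cv2.INTER_CUBIC) for x in (a['image'][125:225,220:320],b['image'][220:320,120:220])])
cv2.imwrite('pics/k2.png',im[:,:,::-1])
print(models.tip_of('toggle_knob','side'),models.tip_of('toggle_knob','top'))
```

```text
shift [-1.3 -4.5 -2.1] turn [-0.02 -0.44  0.28] | [0.4445 0.3115 0.3284] t 3.6
[{'centre': [263.0, 159.8], 'conf': 0.46}] []
```

View pics/k2.png

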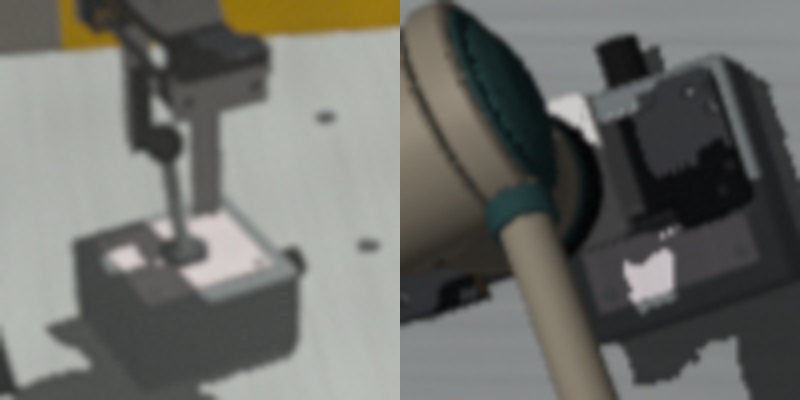

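The crop shows the knob at (165,143) between the fingers, next to the +y finger, as intended. Now I shift onto centre and close in steps.

{"op": "send_rows", "data": {"series": [{"tx": -1,"ty": -4,"tz": -1,"ax": 0,"ay": 0,"az": 0,"fingers": 75},{"tx": -1,"ty": -4.5,"tz": -1,"ax": 0,"ay": 0,"az": 0,"fingers": 62},{"tx": -1,"ty": -4.5,"tz": -1,"ax": 0,"ay": 0,"az": 0,"fingers": 50},{"tx": -1,"ty": -4.5,"tz": -1,"ax": 0,"ay": 0,"az": 0,"fingers": 40},{"tx": -1,"ty": -4.5,"tz": -1,"ax": 0,"ay": 0,"az": 0,"fingers": 34}]}}

```text
time_s: 4.3
tcp_pos: [0.4466, 0.3122, 0.3326]
tcp_rot: [[-0.941, -0.338, 0.003], [-0.338, 0.941, 0.006], [-0.005, 0.004, -1.0]]
force: [-0.9, 2.8, 1.9]
opening: 0.611
gripper_force: 1.3
```

{"op": "send_rows", "data": {"series": [{"tx": 0,"ty": 0,"tz": 0,"ax": 0,"ay": 0,"az": 0,"fingers": 34},{"tx": 0,"ty": 0,"tz": 0,"ax": 0,"ay": 0,"az": 0,"fingers": 34},{"tx": 0,"ty": 0,"tz": 0,"ax": 0,"ay": 0,"az": 0,"fingers": 34}]}}

```text
time_s: 4.6
tcp_pos: [0.4464, 0.3104, 0.3303]
tcp_rot: [[-0.941, -0.339, -0.0], [-0.339, 0.941, -0.001], [0.001, -0.001, -1.0]]
force: [-1.2, -0.1, 0.3]
opening: 0.374
gripper_force: 0.0
```

Run:
```python
from h import *
goal([.4445,.3115,.148],Rdown(np.pi/2+.342))
a=snap('side')
cv2.imwrite('pics/k3.png',cv2.resize(a['image'][125:225,220:320],(400,400),interpolation=cv2.INTER_CUBIC)[:,:,::-1])
print(models.tip_of('toggle_knob','side'),proj(a,[.446,.3104,.15]))
```

```text
shift [1.4 1.7 1.9] turn [-0.05 -0.04  0.23] | [0.4445 0.3115 0.3284] t 4.6
[{'centre': [267.7, 160.7], 'conf': 0.47}] [[265.5582096  163.58773371]]
```

View pics/k3.png

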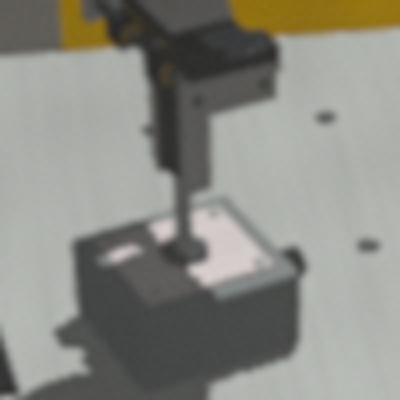

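The crop shows the stem upright with the knob captured between the fingers (opening 35 mm, no force). I release it and lift straight up.

{"op": "send_rows", "data": {"series": [{"tx": 0,"ty": 0,"tz": 0,"ax": 0,"ay": 0,"az": 0,"fingers": 60},{"tx": 0,"ty": 0,"tz": 0,"ax": 0,"ay": 0,"az": 0,"fingers": 60},{"tx": 0,"ty": 0,"tz": -40,"ax": 0,"ay": 0,"az": 0,"fingers": 60},{"tx": 0,"ty": 0,"tz": -90,"ax": 0,"ay": 0,"az": 0,"fingers": 60},{"tx": 0,"ty": 0,"tz": -90,"ax": 0,"ay": 0,"az": 0,"fingers": 60}]}}

```text
time_s: 5.2
tcp_pos: [0.4478, 0.3116, 0.4271]
tcp_rot: [[-0.941, -0.339, 0.012], [-0.339, 0.941, 0.006], [-0.013, 0.002, -1.0]]
force: [0.1, -0.2, -0.5]
opening: 0.635
gripper_force: 0.0
```

Run:
```python
from h import *
a=snap('side')
print(models.tip_of('toggle_knob','side'),proj(a,[[.446,.3104,.15],[.437,.3355,.1454]]))
w=-.158;u=rz(w)@[-.5736,0,.8192];c=np.array([.4705,-.0095,.0813])
goal(c+u*.053+u*.11,Rlean(w))
goal(c+u*.053+u*.11,Rdown(w))
```

```text
[{'centre': [267.2, 160.7], 'conf': 0.44}] [[265.5582096  163.58773371]
 [261.47069813 160.61909878]]
shift [ 258.7 -214.4   58.3] turn [-21.13 -36.03 114.57] | [0.276  0.0215 0.3626] t 5.3
shift [ 168.  -264.3   25.9] turn [1.9000e-01 9.0000e-02 1.1889e+02] | [0.3782 0.0052 0.3952] t 5.3
```

The knob moved to the upright pixel (about 267,161). Next I travel to the pre-grasp above the gauge.

{"op": "send_rows", "data": {"series": [{"tx": 259,"ty": -214,"tz": 58,"ax": -21.1,"ay": -36,"az": 114.6,"fingers": 50},{"tx": 259,"ty": -214,"tz": 58,"ax": -21.1,"ay": -36,"az": 114.6,"fingers": 50},{"tx": 259,"ty": -214,"tz": 58,"ax": -21.1,"ay": -36,"az": 114.6,"fingers": 50},{"tx": 259,"ty": -214,"tz": 58,"ax": -21.1,"ay": -36,"az": 114.6,"fingers": 50},{"tx": 259,"ty": -214,"tz": 58,"ax": -21.1,"ay": -36,"az": 114.6,"fingers": 50}]}}

```text
time_s: 5.8
tcp_pos: [0.3188, 0.0978, 0.3758]
tcp_rot: [[-0.917, 0.337, 0.214], [0.368, 0.922, 0.124], [-0.156, 0.192, -0.969]]
force: [1.0, -1.8, 0.2]
opening: 0.531
gripper_force: 0.0
```

```bash
cat > g.py <<'E'
from h import *
import sys
w=-.158;u=rz(w)@[-.5736,0,.8192];c=np.array([.4705,-.0095,.0813])
goal(c+u*.053+u*float(sys.argv[1]),Rlean(w))
print(np.round(manip.read_state()['joints'],2))
E
python3 g.py .11
```

```text
shift [ 13.2 -87.3  -5.8] turn [-14.01 -23.34  73.98] | [0.276  0.0215 0.3626] t 5.8
[ 0.02 -0.16  2.07  0.14  1.01 -1.25]
```

{"op": "send_rows", "data": {"series": [{"tx": 13,"ty": -87,"tz": -6,"ax": -14,"ay": -23.3,"az": 74,"fingers": 50},{"tx": 13,"ty": -87,"tz": -6,"ax": -14,"ay": -23.3,"az": 74,"fingers": 50},{"tx": 13,"ty": -87,"tz": -6,"ax": -14,"ay": -23.3,"az": 74,"fingers": 50},{"tx": 13,"ty": -87,"tz": -6,"ax": -14,"ay": -23.3,"az": 74,"fingers": 50},{"tx": 13,"ty": -87,"tz": -6,"ax": -14,"ay": -23.3,"az": 74,"fingers": 50}]}}

```text
time_s: 6.3
tcp_pos: [0.2777, 0.0217, 0.3633]
tcp_rot: [[-0.419, 0.789, 0.449], [0.897, 0.436, 0.072], [-0.139, 0.433, -0.891]]
force: [-0.4, 0.2, 0.4]
opening: 0.53
gripper_force: 0.0
```

```bash
python3 g.py .11
```

```text
shift [ 0.6 -1.8 -0.2] turn [ -6.4  -10.57  33.29] | [0.276  0.0215 0.3626] t 6.3
[-0.33 -0.32  2.24  0.3   0.82 -0.96]
```

{"op": "send_rows", "data": {"series": [{"tx": 0.5,"ty": -2,"tz": 0,"ax": -6.4,"ay": -10.6,"az": 33.3,"fingers": 50},{"tx": 0.5,"ty": -2,"tz": 0,"ax": -6.4,"ay": -10.6,"az": 33.3,"fingers": 50},{"tx": 0.5,"ty": -2,"tz": 0,"ax": -6.4,"ay": -10.6,"az": 33.3,"fingers": 50},{"tx": 0.5,"ty": -2,"tz": 0,"ax": -6.4,"ay": -10.6,"az": 33.3,"fingers": 50},{"tx": 0.5,"ty": -2,"tz": 0,"ax": -6.4,"ay": -10.6,"az": 33.3,"fingers": 50}]}}

```text
time_s: 6.8
tcp_pos: [0.2758, 0.0224, 0.3621]
tcp_rot: [[0.15, 0.81, 0.566], [0.989, -0.122, -0.088], [-0.002, 0.573, -0.82]]
force: [1.2, 1.1, -0.0]
opening: 0.531
gripper_force: 0.0
```

{"op": "send_rows", "data": {"series": [{"tx": 0,"ty": 0,"tz": 0,"ax": 0,"ay": 0,"az": 0,"fingers": 50},{"tx": 0,"ty": 0,"tz": 0,"ax": 0,"ay": 0,"az": 0,"fingers": 50}]}}

```text
time_s: 7.0
tcp_pos: [0.2764, 0.0222, 0.3629]
tcp_rot: [[0.147, 0.811, 0.567], [0.989, -0.118, -0.087], [-0.003, 0.573, -0.819]]
force: [-0.9, 0.5, 0.2]
opening: 0.535
gripper_force: 0.0
```

```bash
python3 g.py .11
python3 - <<'E'
from h import *
a=snap('side');b=snap('top')
print(models.tip_of('toggle_knob','top')[:1],proj(b,[[.446,.3104,.15],[.437,.3355,.1454]]))
im=np.hstack([cv2.resize(x,(400,400),interpolation=cv2.INTER_CUBIC) for x in (a['image'][180:310,220:350],b['image'][190:320,260:390])])
cv2.imwrite('pics/g1.png',im[:,:,::-1])
E
```

```text
shift [-0.8 -0.4  0.1] turn [-0.03 -0.2   0.61] | [0.276  0.0215 0.3626] t 7.0
[-0.19 -0.34  2.29  0.04  0.59 -0.06]
[{'centre': [174.0, 268.1], 'conf': 0.62}] [[174.56957749 268.4758394 ]
 [162.60215103 272.78323427]]
```

View pics/g1.png

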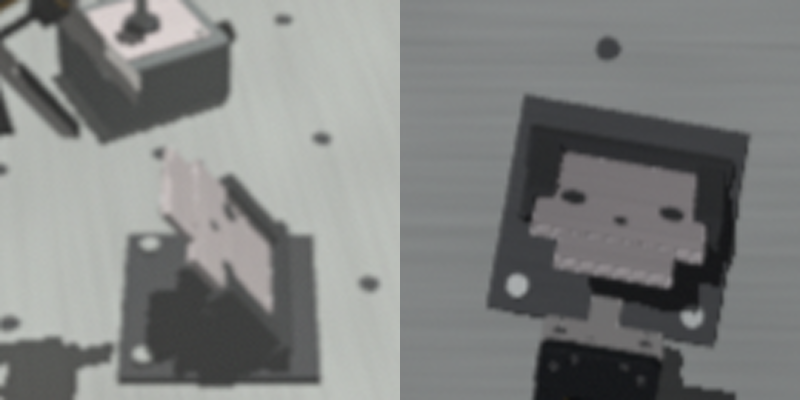

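Top view reads the knob at (174,268), which is upright. In the crop the finger (606,310) is lined up with the tab's centreline. I advance down the slot axis.

{"op": "send_rows", "data": {"series": [{"tx": -0.5,"ty": 0,"tz": 30,"ax": 0,"ay": 0,"az": 0.6,"fingers": 50},{"tx": -0.5,"ty": 0,"tz": 60,"ax": 0,"ay": 0,"az": 0.6,"fingers": 50},{"tx": -0.5,"ty": 0,"tz": 90,"ax": 0,"ay": 0,"az": 0.6,"fingers": 50},{"tx": -0.5,"ty": 0,"tz": 110,"ax": 0,"ay": 0,"az": 0.6,"fingers": 50},{"tx": -0.5,"ty": 0,"tz": 110,"ax": 0,"ay": 0,"az": 0.6,"fingers": 50}]}}

```text
time_s: 7.65
tcp_pos: [0.34, 0.0115, 0.2722]
tcp_rot: [[0.157, 0.81, 0.564], [0.988, -0.131, -0.087], [0.003, 0.571, -0.821]]
force: [0.3, 0.3, 0.0]
opening: 0.533
gripper_force: 0.0
```

{"op": "send_rows", "data": {"series": [{"tx": 0,"ty": 0,"tz": 0,"ax": 0,"ay": 0,"az": 0,"fingers": 25},{"tx": 0,"ty": 0,"tz": 0,"ax": 0,"ay": 0,"az": 0,"fingers": 18},{"tx": 0,"ty": 0,"tz": 0,"ax": 0,"ay": 0,"az": 0,"fingers": 14},{"tx": 0,"ty": 0,"tz": 0,"ax": 0,"ay": 0,"az": 0,"fingers": 14}], "newtons": 5}}

```text
time_s: 8.05
tcp_pos: [0.3392, 0.012, 0.275]
tcp_rot: [[0.156, 0.806, 0.571], [0.988, -0.129, -0.088], [0.003, 0.577, -0.816]]
force: [0.6, -0.2, 0.5]
opening: 0.223
gripper_force: 0.0
```

```bash
python3 g.py 0
python3 - <<'E'
from h import *
s=manip.read_state();print(s['opening']*94,np.array(s['tcp_rot']).T@s['force'],s['gripper_force'])
a=snap('side');b=snap('top')
im=np.hstack([cv2.resize(x,(400,400),interpolation=cv2.INTER_CUBIC) for x in (a['image'][200:300,235:335],b['image'][215:315,280:380])])
cv2.imwrite('pics/g2.png',im[:,:,::-1])
E
```

```text
shift [-0.6 -2.1  1.5] turn [ 0.26 -0.17 -0.06] | [0.3383 0.0116 0.2725] t 8.05
[-0.18 -0.07  2.4   0.08  0.2  -0.09]
20.958646624441258 [-0.10326603  0.8271147  -0.07825917] 0.0
```

View pics/g2.png

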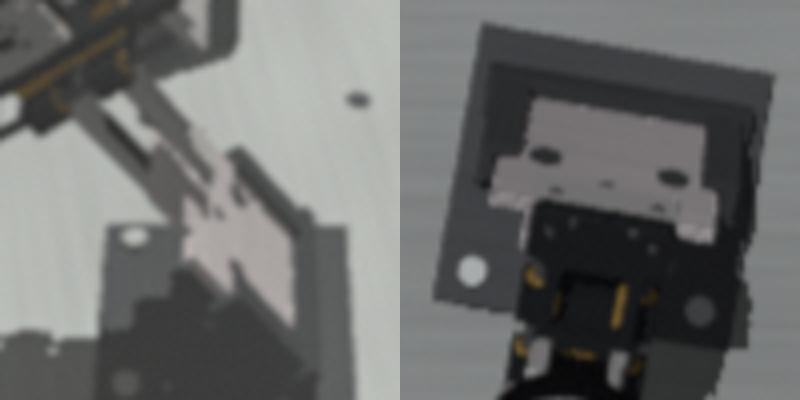

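The crop shows the fingers straddling the tab, with the plate between them at about (205,165). Now I close.

{"op": "send_rows", "data": {"series": [{"tx": 0,"ty": 0,"tz": 0,"ax": 0,"ay": 0,"az": 0,"fingers": 10},{"tx": 0,"ty": 0,"tz": 0,"ax": 0,"ay": 0,"az": 0,"fingers": 4},{"tx": 0,"ty": 0,"tz": 0,"ax": 0,"ay": 0,"az": 0,"fingers": 0},{"tx": 0,"ty": 0,"tz": 0,"ax": 0,"ay": 0,"az": 0,"fingers": 0},{"tx": 0,"ty": 0,"tz": 0,"ax": 0,"ay": 0,"az": 0,"fingers": 0}], "newtons": 6}}

```text
time_s: 8.65
tcp_pos: [0.3383, 0.0122, 0.2735]
tcp_rot: [[0.156, 0.809, 0.566], [0.988, -0.13, -0.087], [0.003, 0.573, -0.82]]
force: [-5.8, -0.1, 5.3]
opening: 0.088
gripper_force: 6.0
```

```bash
python3 g.py 0
python3 - <<'E'
from h import *
s=manip.read_state();print(s['opening']*94,np.array(s['tcp_rot']).T@s['force'],s['gripper_force'])
E
```

```text
shift [-0.6 -0.5  0.8] turn [-0.04 -0.18 -0.05] | [0.3383 0.0116 0.2725] t 8.65
[-0.18 -0.06  2.4   0.08  0.2  -0.09]
8.286090280859712 [-0.94577046 -1.6784967  -7.62249126] 6.012332886457443
```

{"op": "send_rows", "data": {"series": [{"tx": 0,"ty": 0,"tz": 0,"ax": 0,"ay": 0,"az": 0,"fingers": 0},{"tx": 0,"ty": 0,"tz": 0,"ax": 0,"ay": 0,"az": 0,"fingers": 0},{"tx": 0,"ty": 0,"tz": -10,"ax": 0,"ay": 0,"az": 0,"fingers": 0},{"tx": 0,"ty": 0,"tz": -25,"ax": 0,"ay": 0,"az": 0,"fingers": 0},{"tx": 0,"ty": 0,"tz": -40,"ax": 0,"ay": 0,"az": 0,"fingers": 0}], "newtons": 30}}

```text
time_s: 9.15
tcp_pos: [0.3157, 0.0156, 0.306]
tcp_rot: [[0.157, 0.81, 0.565], [0.988, -0.13, -0.087], [0.003, 0.572, -0.82]]
force: [0.7, -0.2, -3.9]
opening: 0.083
gripper_force: 30.0
```

{"op": "send_rows", "data": {"series": [{"tx": 0,"ty": 0,"tz": -15,"ax": 0,"ay": 0,"az": 0,"fingers": 0},{"tx": 0,"ty": 0,"tz": -30,"ax": 0,"ay": 0,"az": 0,"fingers": 0},{"tx": 0,"ty": 0,"tz": -45,"ax": 0,"ay": 0,"az": 0,"fingers": 0},{"tx": 0,"ty": 0,"tz": -60,"ax": 0,"ay": 0,"az": 0,"fingers": 0},{"tx": 0,"ty": 0,"tz": -75,"ax": 0,"ay": 0,"az": 0,"fingers": 0}]}}

```text
time_s: 9.65
tcp_pos: [0.2729, 0.0222, 0.3675]
tcp_rot: [[0.156, 0.809, 0.566], [0.988, -0.13, -0.087], [0.003, 0.573, -0.82]]
force: [0.4, 0.1, -3.5]
opening: 0.084
gripper_force: 30.0
```

```bash
cat > r.py <<'E'
from h import *
import sys
# gauge centre lies 53 mm ahead of grasp along tool z
w=.096;u=rz(w)@[-.5736,0,.8192];n=rz(w)@[.8192,0,.5736];c=np.array([.4955,-.291,.086])
A=[float(x) for x in sys.argv[1:]]
goal(c+u*(.053+A[0])+n*A[1],Rlean(w))
s=manip.read_state();print(np.round(s['joints'],2),s['opening']*94,np.round(np.array(s['tcp_rot']).T@s['force'],1),s['gripper_force'])
E
python3 r.py .06 .012; python3 -c "
from h import *
a=snap('side');print(models.tip_of('gauge_center','side'),models.tip_of('toggle_knob','side'))
s=manip.read_state();R=np.array(s['tcp_rot']);p=np.array(s['tcp_pos'])+R[:,2]*(.1804+.053);print(p,proj(a,p))"
```

```text
shift [-314.3   75.6   93.4] turn [ -0.04   8.16 -11.99] | [ 0.3378 -0.3062  0.3332] t 9.65
[-0.19 -0.36  2.28  0.04  0.61 -0.06] 7.910040147599596 [ 0.2 -1.7  3.1] 29.9925434589386
[{'centre': [262.6, 224.8], 'conf': 0.87}, {'centre': [192.5, 218.7], 'conf': 0.87}, {'centre': [213.0, 382.1], 'conf': 0.75}] [{'centre': [270.2, 163.2], 'conf': 0.63}]
[0.40634592 0.00164776 0.17712986] [[263.20125184 224.37816167]]
```

The held gauge projects to (263,224) and the network finds it at (262.6,224.8), so the grasp is as assumed. I go to a waypoint above the rest.

```bash
python3 r.py .11 .015
```

```text
shift [-320.7   78.3   44.2] turn [  0.17   8.19 -11.98] | [ 0.3117 -0.3087  0.3759] t 9.8
[-0.19 -0.36  2.28  0.04  0.6  -0.06] 7.610950716927576 [-0.1 -2.   2.4] 29.992145597934723
```

{"op": "send_rows", "data": {"series": [{"tx": -40,"ty": 10,"tz": 0,"ax": 0,"ay": 1,"az": -1.5,"fingers": 0},{"tx": -85,"ty": 21,"tz": 12,"ax": 0,"ay": 2,"az": -3,"fingers": 0},{"tx": -130,"ty": 32,"tz": 18,"ax": 0,"ay": 3.3,"az": -4.9,"fingers": 0},{"tx": -175,"ty": 43,"tz": 24,"ax": 0,"ay": 4.5,"az": -6.5,"fingers": 0},{"tx": -220,"ty": 54,"tz": 30,"ax": 0,"ay": 5.6,"az": -8.2,"fingers": 0}]}}

```text
time_s: 10.3
tcp_pos: [0.2886, -0.0989, 0.3675]
tcp_rot: [[0.005, 0.826, 0.564], [1.0, -0.007, 0.001], [0.004, 0.564, -0.826]]
force: [0.6, -0.5, -4.0]
opening: 0.085
gripper_force: 30.0
```

```bash
python3 r.py .11 .015
```

```text
shift [-209.7   25.2    5.9] turn [-0.68  3.08 -4.9 ] | [ 0.3117 -0.3087  0.3759] t 10.3
[-0.84 -0.28  2.24  0.6   0.85 -1.17] 8.021347284893384 [-0.6 -1.8  3.6] 30.001631677150726
```

{"op": "send_rows", "data": {"series": [{"tx": 0,"ty": 0,"tz": 0,"ax": 0,"ay": 0,"az": 0,"fingers": 0},{"tx": 0,"ty": 0,"tz": 0,"ax": 0,"ay": 0,"az": 0,"fingers": 0}]}}

```text
time_s: 10.5
tcp_pos: [0.2889, -0.0996, 0.3676]
tcp_rot: [[0.012, 0.827, 0.562], [1.0, -0.013, -0.002], [0.006, 0.562, -0.827]]
force: [-0.4, 1.1, -3.5]
opening: 0.082
gripper_force: 30.0
```

```bash
python3 r.py .11 .015
```

```text
shift [-208.8   26.3    6.4] turn [-0.78  3.26 -5.28] | [ 0.3117 -0.3087  0.3759] t 10.5
[-0.84 -0.28  2.24  0.59  0.84 -1.15] 7.733597167650804 [ 1.1 -2.3  2.6] 29.99933034181595
```

{"op": "send_rows", "data": {"series": [{"tx": -209,"ty": 26,"tz": 6.5,"ax": -0.8,"ay": 3.3,"az": -5.3,"fingers": 0},{"tx": -209,"ty": 26,"tz": 6.5,"ax": -0.8,"ay": 3.3,"az": -5.3,"fingers": 0},{"tx": -209,"ty": 26,"tz": 6.5,"ax": -0.8,"ay": 3.3,"az": -5.3,"fingers": 0},{"tx": -209,"ty": 26,"tz": 6.5,"ax": -0.8,"ay": 3.3,"az": -5.3,"fingers": 0},{"tx": -209,"ty": 26,"tz": 6.5,"ax": -0.8,"ay": 3.3,"az": -5.3,"fingers": 0}]}}

```text
time_s: 11.0
tcp_pos: [0.314, -0.3107, 0.3769]
tcp_rot: [[-0.1, 0.814, 0.572], [0.995, 0.084, 0.054], [-0.004, 0.575, -0.818]]
force: [0.6, 0.0, -2.8]
opening: 0.084
gripper_force: 30.0
```

{"op": "send_rows", "data": {"series": [{"tx": 0,"ty": 0,"tz": 0,"ax": 0,"ay": 0,"az": 0,"fingers": 0},{"tx": 0,"ty": 0,"tz": 0,"ax": 0,"ay": 0,"az": 0,"fingers": 0}]}}

```text
time_s: 11.2
tcp_pos: [0.3133, -0.306, 0.3762]
tcp_rot: [[-0.104, 0.814, 0.571], [0.995, 0.084, 0.061], [0.001, 0.575, -0.818]]
force: [0.8, 0.3, -3.3]
opening: 0.084
gripper_force: 30.0
```

```bash
python3 r.py .11 .015
```

```text
shift [-2.5 -1.7 -0.9] turn [ 0.07 -0.32  0.35] | [ 0.3117 -0.3087  0.3759] t 11.2
[-1.18  0.02  1.99  0.69  1.06 -1.61] 7.900307963736983 [ 0.2 -1.2  3.1] 29.999060332775116
```

{"op": "send_rows", "data": {"series": [{"tx": -2.5,"ty": -1.5,"tz": 20,"ax": 0,"ay": -0.3,"az": 0.3,"fingers": 0},{"tx": -2.5,"ty": -1.5,"tz": 40,"ax": 0,"ay": -0.3,"az": 0.3,"fingers": 0},{"tx": -2.5,"ty": -1.5,"tz": 60,"ax": 0,"ay": -0.3,"az": 0.3,"fingers": 0},{"tx": -2.5,"ty": -1.5,"tz": 80,"ax": 0,"ay": -0.3,"az": 0.3,"fingers": 0},{"tx": -2.5,"ty": -1.5,"tz": 80,"ax": 0,"ay": -0.3,"az": 0.3,"fingers": 0}]}}

```text
time_s: 11.7
tcp_pos: [0.358, -0.302, 0.3091]
tcp_rot: [[-0.098, 0.815, 0.571], [0.995, 0.079, 0.058], [0.002, 0.574, -0.819]]
force: [0.5, 0.7, -2.9]
opening: 0.084
gripper_force: 30.0
```

```bash
python3 r.py .03 .015
python3 - <<'E'
from h import *
a=snap('side');b=snap('top')
im=np.hstack([cv2.resize(x,(400,480),interpolation=cv2.INTER_CUBIC) for x in (a['image'][300:420,270:370],b['image'][200:320,400:500])])
cv2.imwrite('pics/r1.png',im[:,:,::-1])
print(models.tip_of('gauge_center','side')[:3],models.tip_of('toggle_knob','top')[:1])
s=manip.read_state();R=np.array(s['tcp_rot']);p=np.array(s['tcp_pos'])+R[:,2]*(.1804+.053);print(p,proj(a,p))
E
```

```text
shift [-2.2  0.  -1.5] turn [ 0.04 -0.18  0.05] | [ 0.3573 -0.3043  0.3104] t 11.7
[-1.07  0.14  2.06  0.78  0.85 -1.67] 7.942495121271282 [ 0.6 -1.2  2.7] 29.99917834997177
[{'centre': [321.7, 333.5], 'conf': 0.66}, {'centre': [208.7, 381.2], 'conf': 0.62}] [{'centre': [174.3, 268.5], 'conf': 0.65}]
[ 0.4915905  -0.29292433  0.1212287 ] [[323.3507432  333.05983118]]
```

View pics/r1.png

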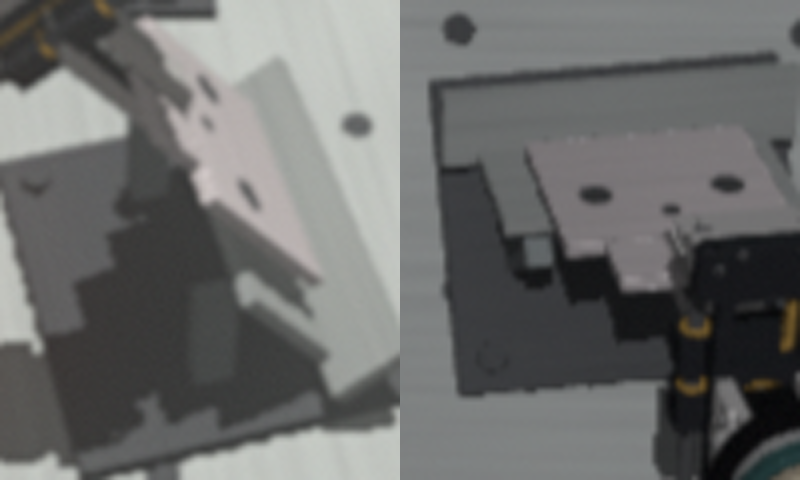

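The crop shows the gauge above the ledge and parallel to the support plate, with a small gap, and about centred. I lower towards the ledge.

{"op": "send_rows", "data": {"series": [{"tx": -2,"ty": -2,"tz": 8,"ax": 0,"ay": 0,"az": 0,"fingers": 0},{"tx": -2,"ty": -4,"tz": 14,"ax": 0,"ay": 0,"az": 0,"fingers": 0},{"tx": -2,"ty": -6,"tz": 18,"ax": 0,"ay": 0,"az": 0,"fingers": 0},{"tx": -2,"ty": -6,"tz": 21,"ax": 0,"ay": 0,"az": 0,"fingers": 0},{"tx": -2,"ty": -6,"tz": 21,"ax": 0,"ay": 0,"az": 0,"fingers": 0}]}}

```text
time_s: 12.4
tcp_pos: [0.3649, -0.3069, 0.2899]
tcp_rot: [[-0.094, 0.814, 0.574], [0.996, 0.078, 0.052], [-0.002, 0.576, -0.817]]
force: [-0.2, -0.0, -2.7]
opening: 0.084
gripper_force: 30.0
```

```bash
python3 r.py 0 0
```

```text
shift [ 3.4 -9.3  9. ] turn [ 0.17  0.16 -0.04] | [ 0.3622 -0.3038  0.2772] t 12.4
[-1.06  0.18  2.07  0.82  0.81 -1.72] 7.941661307502984 [-0.  -1.7  2.1] 29.999124705791473
```

Step down gently to contact.

{"op": "send_rows", "data": {"series": [{"tx": 0,"ty": 0,"tz": 2,"ax": 0,"ay": 0,"az": 0,"fingers": 0},{"tx": 0,"ty": 0,"tz": 4,"ax": 0,"ay": 0,"az": 0,"fingers": 0},{"tx": 0,"ty": 0,"tz": 5,"ax": 0,"ay": 0,"az": 0,"fingers": 0},{"tx": 0,"ty": 0,"tz": 6,"ax": 0,"ay": 0,"az": 0,"fingers": 0}]}}

```text
time_s: 12.8
tcp_pos: [0.3684, -0.3067, 0.2856]
tcp_rot: [[-0.094, 0.813, 0.574], [0.996, 0.078, 0.051], [-0.003, 0.576, -0.817]]
force: [-0.4, -0.1, -0.5]
opening: 0.082
gripper_force: 30.0
```

{"op": "send_rows", "data": {"series": [{"tx": 0,"ty": 0,"tz": 1,"ax": 0,"ay": 0,"az": 0,"fingers": 0},{"tx": 0,"ty": 0,"tz": 2,"ax": 0,"ay": 0,"az": 0,"fingers": 0}]}}

```text
time_s: 13.0
tcp_pos: [0.369, -0.3071, 0.2854]
tcp_rot: [[-0.095, 0.813, 0.574], [0.995, 0.081, 0.049], [-0.006, 0.576, -0.817]]
force: [-22.3, -0.4, 22.0]
opening: 0.081
gripper_force: 30.0
```

```bash
python3 r.py 0 0
```

```text
shift [  3.9 -10.    3. ] turn [0.2  0.33 0.16] | [ 0.3622 -0.3038  0.2772] t 13.0
[-1.05  0.19  2.07  0.83  0.79 -1.73] 7.6253327707395355 [  1.6  -5.5 -30.8] 30.04056304693222
```

Contact with the ledge. I ease off 1.5 mm and bring the gauge back onto the support plate.

{"op": "send_rows", "data": {"series": [{"tx": 0,"ty": 0,"tz": -2,"ax": 0,"ay": 0,"az": 0,"fingers": 0},{"tx": 2,"ty": -2.5,"tz": -2,"ax": 0,"ay": 0,"az": 0,"fingers": 0},{"tx": 3,"ty": -5,"tz": -2,"ax": 0,"ay": 0,"az": 0,"fingers": 0},{"tx": 3,"ty": -6.5,"tz": -2,"ax": 0,"ay": 0,"az": 0,"fingers": 0},{"tx": 3,"ty": -6.5,"tz": -2,"ax": 0,"ay": 0,"az": 0,"fingers": 0}]}}

```text
time_s: 13.5
tcp_pos: [0.3628, -0.3038, 0.2816]
tcp_rot: [[-0.094, 0.813, 0.574], [0.996, 0.078, 0.053], [-0.002, 0.577, -0.817]]
force: [1.5, 1.6, -3.0]
opening: 0.083
gripper_force: 30.0
```

```bash
python3 r.py 0 0
```

```text
shift [ 0.1 -3.   3.3] turn [ 0.22  0.14 -0.04] | [ 0.3622 -0.3038  0.2772] t 13.5
[-1.07  0.18  2.09  0.84  0.79 -1.75] 7.8311313951965245 [ 1.5 -0.4  3.5] 30.000523924827576
```

{"op": "send_rows", "data": {"series": [{"tx": 0,"ty": -1,"tz": 0,"ax": 0,"ay": 0,"az": 0,"fingers": 0},{"tx": 0,"ty": -2,"tz": 0,"ax": 0,"ay": 0,"az": 0,"fingers": 0},{"tx": 0,"ty": -3,"tz": 0,"ax": 0,"ay": 0,"az": 0,"fingers": 0},{"tx": 0,"ty": -3,"tz": 0,"ax": 0,"ay": 0,"az": 0,"fingers": 0}]}}

```text
time_s: 13.9
tcp_pos: [0.3618, -0.3042, 0.281]
tcp_rot: [[-0.093, 0.811, 0.578], [0.996, 0.076, 0.054], [-0.001, 0.58, -0.814]]
force: [10.0, 3.5, -2.2]
opening: 0.083
gripper_force: 30.0
```

```bash
python3 r.py 0 0
```

```text
shift [ 0.3 -1.8  3.4] turn [ 0.47  0.11 -0.09] | [ 0.3622 -0.3038  0.2772] t 13.9
[-1.07  0.18  2.09  0.85  0.79 -1.76] 7.785112530032797 [2.6 7.1 7.7] 30.00390261411667
```

Contact with the support plate (+7 N). I ease off 0.5 mm, lower to light ledge contact, then relax the grip and open slowly.

{"op": "send_rows", "data": {"series": [{"tx": 0,"ty": 0.7,"tz": 0.7,"ax": 0,"ay": 0,"az": 0,"fingers": 0},{"tx": 0,"ty": 0.7,"tz": 1.3,"ax": 0,"ay": 0,"az": 0,"fingers": 0},{"tx": 0,"ty": 0.7,"tz": 1.3,"ax": 0,"ay": 0,"az": 0,"fingers": 0}]}}

```text
time_s: 14.2
tcp_pos: [0.3622, -0.3041, 0.281]
tcp_rot: [[-0.094, 0.811, 0.577], [0.996, 0.079, 0.052], [-0.003, 0.579, -0.815]]
force: [-1.1, 3.5, 9.0]
opening: 0.084
gripper_force: 30.0
```

{"op": "send_rows", "data": {"series": [{"tx": 0,"ty": 0,"tz": 0,"ax": 0,"ay": 0,"az": 0,"fingers": 0},{"tx": 0,"ty": 0,"tz": 0,"ax": 0,"ay": 0,"az": 0,"fingers": 0},{"tx": 0,"ty": 0,"tz": 0,"ax": 0,"ay": 0,"az": 0,"fingers": 0}], "newtons": 3}}

```text
time_s: 14.5
tcp_pos: [0.3623, -0.3043, 0.2808]
tcp_rot: [[-0.094, 0.811, 0.577], [0.996, 0.078, 0.052], [-0.003, 0.579, -0.815]]
force: [-0.1, 2.6, 5.4]
opening: 0.084
gripper_force: 3.0
```

```bash
python3 r.py 0 0
```

```text
shift [ 0.5 -2.1  2.9] turn [0.39 0.22 0.  ] | [ 0.3622 -0.3038  0.2772] t 14.5
[-1.07  0.18  2.09  0.85  0.79 -1.76] 7.904612821159243 [ 2.6  3.2 -4.3] 3.00296975299716
```

Standing on the ledge and support. Open gradually.

{"op": "send_rows", "data": {"series": [{"tx": 0,"ty": 0,"tz": 0,"ax": 0,"ay": 0,"az": 0,"fingers": 10},{"tx": 0,"ty": 0,"tz": 0,"ax": 0,"ay": 0,"az": 0,"fingers": 13},{"tx": 0,"ty": 0,"tz": 0,"ax": 0,"ay": 0,"az": 0,"fingers": 20},{"tx": 0,"ty": 0,"tz": 0,"ax": 0,"ay": 0,"az": 0,"fingers": 40},{"tx": 0,"ty": 0,"tz": 0,"ax": 0,"ay": 0,"az": 0,"fingers": 50}]}}

```text
time_s: 15.0
tcp_pos: [0.3616, -0.3044, 0.2792]
tcp_rot: [[-0.093, 0.814, 0.574], [0.996, 0.078, 0.051], [-0.003, 0.576, -0.817]]
force: [-0.0, 0.5, -0.2]
opening: 0.349
gripper_force: 0.0
```

{"op": "send_rows", "data": {"series": [{"tx": 0,"ty": 0,"tz": 0,"ax": 0,"ay": 0,"az": 0,"fingers": 50},{"tx": 0,"ty": 0,"tz": -25,"ax": 0,"ay": 0,"az": 0,"fingers": 50},{"tx": 0,"ty": 0,"tz": -60,"ax": 0,"ay": 0,"az": 0,"fingers": 50},{"tx": 0,"ty": 0,"tz": -100,"ax": 0,"ay": 0,"az": 0,"fingers": 50},{"tx": 0,"ty": 0,"tz": -100,"ax": 0,"ay": 0,"az": 0,"fingers": 50}]}}

```text
time_s: 15.5
tcp_pos: [0.3034, -0.3107, 0.3647]
tcp_rot: [[-0.092, 0.812, 0.576], [0.996, 0.081, 0.044], [-0.011, 0.578, -0.816]]
force: [0.0, -0.5, -0.1]
opening: 0.532
gripper_force: 0.0
```

```bash
python3 r.py .1 0
python3 - <<'E'
from h import *
a=snap('side');b=snap('top')
g=[models.tip_of('gauge_center',n)[:3] for n in('side','top')];print(g)
w=.096;u=rz(w)@[-.5736,0,.8192];n=rz(w)@[.8192,0,.5736];y=rz(w)@[0,1,0]
c=np.array([.4955,-.291,.086])+u*.003+n*.002
print('exp',proj(a,c),proj(b,c),models.tip_of('toggle_knob','top')[:1],models.tip_of('rest_seat','top')[:1])
# plate mask in top view (pinkish aluminium) vs expected outline
for s,nm in((a,'side'),(b,'top')):
    O=[c+u*h+y*q+n*.004 for h,q in((-.07,.06),(-.07,-.06),(.035,-.06),(.035,-.04),(.07,-.04),(.07,.04),(.035,.04),(.035,.06))]
    uv=proj(s,O); im=s['image'].astype(int); x0,y0=uv.min(0).astype(int)-15;x1,y1=uv.max(0).astype(int)+15
    m=((im[...,0]-im[...,1]>3)&(im[...,0]>90)).astype(np.uint8); M=np.zeros_like(m);M[y0:y1,x0:x1]=m[y0:y1,x0:x1]
    E=np.zeros_like(m);cv2.fillPoly(E,[np.int32(np.round(uv))],1)
    ys,xs=np.nonzero(M);ye,xe=np.nonzero(E);print(nm,len(xs),xs.min(),xs.max(),ys.min(),ys.max(),xs.mean(),ys.mean(),'|',len(xe),xe.min(),xe.max(),ye.min(),ye.max(),xe.mean(),ye.mean(),'inter',(M&E).sum())
E
```

```text
shift [ 1.3 -1.7  5.6] turn [0.31 0.64 0.15] | [ 0.3051 -0.3093  0.3591] t 15.5
[-1.21  0.03  2.01  0.7   1.03 -1.66] 50.02621454353272 [-0.5 -0.1  0.1] 0.0
[[{'centre': [211.2, 382.2], 'conf': 0.95}, {'centre': [326.9, 342.8], 'conf': 0.94}, {'centre': [196.7, 214.8], 'conf': 0.57}], [{'centre': [462.6, 251.4], 'conf': 0.96}, {'centre': [452.0, 352.3], 'conf': 0.84}, {'centre': [195.3, 362.5], 'conf': 0.82}]]
exp [[324.4499274  342.30030095]] [[463.21699524 250.42359198]] [{'centre': [173.1, 268.3], 'conf': 0.76}] []
side 1194 301 351 314 378 324.714405360134 343.20184254606363 | 1088 302 353 311 378 326.6516544117647 342.66452205882354 inter 981
top 1730 430 495 231 269 464.2583815028902 249.4300578034682 | 1888 429 496 230 268 463.27224576271186 248.55455508474577 inter 1671
```

The gauge outline matches the expected seated pose in both views within about 1–2 px. The toggle reads upright and the gripper is clear.

```bash
python3 -c "
from h import *
print(manip.sign_off())"
```

```text
the job is handed in; nothing more can be done
None
```

The job is handed in at about 16 s of the 59 s. In the last camera check the toggle was upright in its off notch. The aluminium gauge stood on the ledge, leaning on the support plate and roughly centred, with the gripper clear. No verdict came back.

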